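# Refill the pantry label dispenser

### The arm

A 6-joint arm with a two-finger parallel gripper is mounted at the origin on the work surface. World frame = base frame: x ahead of the robot, y to its left, z up, the work surface at z = 0. Lengths are in m, angles in rad, forces in N, time in s.
With the tool pointing down it reaches from about 0.3 to 0.875 m from the base axis. Payload 6.4 kg.
Tool frame: the origin (TCP) lies at the centre of the arm's flange, where the gripper is bolted on; the fingertips stand 173 mm ahead of it and the grasp point (between the pads) lies 155 mm ahead of it; z points along the fingers, x is the direction in which the jaws open and shut, and the axes are right-handed (so a half turn about z gives the same grasp; the last joint's range is limited). The gripper opens to 85 mm and grips with 20 to 120 N. Pads are 22 mm wide; open, the fingers measure 114 mm over their backs; the gripper's body (76 mm by 85 mm) begins 54 mm behind the grasp point. The pads swing forward as they close: fully open they stand 13 mm farther back than shut.
Start: joints at [-1.318, 0.181, 1.607, -0, 1.354, -0.206], TCP at [0.255, -0.516, 0.405] pointing down, gripper open.
Joint ranges: [-2.99, 2.99], [-0.89, 2.07], [0.3, 2.58], [-1.14, 4.28], [0, 2.63], [-3.12, 3.12]. Speed limits (rad/s): [2.57, 2.57, 3.01, 3.14, 3.14, 3.14].

### API

Orientations are given as a unit quaternion [w, x, y, z].
In Python, from bench import ctrl gives the robot as it stands. The module is installed in compiled form; this text tells all that it offers.
- The arm moves only by the tool move_arm, never from a script. Its argument "moves" is a list of rows, each an object of numbers: "gripper": the opening in per cent of the stroke, from 0 (shut) to 100 (fully open); "x", "y", "z": the shift along the tool's x, y, z in cm; "roll": the turn about the tool's z in degrees. In form: [{"gripper": .., "x": .., "y": .., "z": .., "roll": ..}, ...]. A call has 1 to 5 rows; each row shifts and turns the commanded pose from where the row before left it, along the tool's axes as they then stand; what a row does not reach is not made up. A row lasts 1/8 s, in which the tool goes at most 62.5 mm and 10.7 degrees, less where a joint would pass 70% of its speed; a pose out of reach is approached as far as the arm can. A call is refused whole if a number of a shift passes 6.25 or a number of a turn 10.7, either way. A call with a gripper value outside its range is refused whole. The fingers move at their own pace and stop on an object; the grip force is fixed at half the most. Time passes only in rows, so rows that do not move let the fingers close. It gives the time, the measured TCP pose, the force and the opening at its end, in the units of the state.
- ctrl.get_obs(): the state, without advancing time (a new reading comes with each control period).
- ctrl.camera(name): name is "side" or "top" or "wrist"; returns a dict with "img" (480x640x3 uint8, red, green, blue), "fx", "fy", "cx", "cy" (pixels), "D" ([k1, k2, p1, p2, k3] as OpenCV has them; the pictures are not rectified), "world_from_camera" (4x4, takes a point from camera to world coordinates); the wrist camera has in their place "tool_from_camera" (4x4, takes a point from camera to tool coordinates, whose origin is the TCP and whose axes are the tool frame's). Camera axes: x right, y up, looking along -z (the intrinsics and any distortion apply to the point x, -y, -z); pixel columns grow to the right and rows downward; lengths in m; the calibration is good to about 2 mm. A picture is of the moment at which its call begins: read the wrist's pose just before it. There is no depth.
- ctrl.hand_in(): hands the job in, once; it reports no verdict.
The state is a dict: "time_s": time; "q": joint angles; "dq": joint speeds; "joint_efforts": joint torques, N m; "eef_pos": TCP position; "eef_rot": TCP orientation; "wrist_force": force on the tool from outside, world axes, zero at the start; "torque": the same for the moment, N m; "opening": opening from 0.0 (shut) to 1.0 (fully open).
Only numpy, scipy, OpenCV 4.12 (cv2) and the standard library are available. Lean on these libraries where they do the work, as an engineer would, in place of code of your own. Each camera call takes 0.05 s, during which the arm holds its last target. There are 200 camera calls.

### The job

Refill the label dispenser: lift the empty spindle out of it by its orange grip, pass the rod through the core of the new label roll lying on the steel tray, and carry the roll over on the rod without gripping the roll itself. Lower the spindle back into both slots of the dispenser so that the rod rests on the bottom of the slots and the roll hangs free between the two blue cheeks, then let go. Do not push the tray about or disturb the jars, flask, saucers and pot.

Things in the scene. Friction and masses are not known exactly. Their poses are not given: they have to be found in the camera images.
- dispenser: label dispenser, heavy, fixed: grey base 150 x 100 x 12 mm, two upright blue cheeks 6 mm thick, 100 mm along x, inner faces 70 mm apart along y. Each cheek has at x = 0 an open slot 22 mm wide, bottom 74 mm above the shelf, flaring from 92 mm up to 44 mm wide at 107 mm. Steel roller and peel plate at the -x end, below 60 mm. Origin: shelf height, midway between cheeks; y along the spindle, z up
- dispenser_seat (a point): point midway between the cheeks where the spindle's axis lies when it rests on the bottom of both slots: 83 mm above the shelf; axes as the dispenser's
- spindle_grip (a point): centre of the spindle's orange flat-sided grip, 60 mm along y, 24 across (x), 28 high (z), on the rod's axis. From here along +y: grip to 30 mm, black collar of 28 mm diameter to 34 mm, then aluminium rod of 18 mm diameter to its rounded end at 138 mm. Spindle weighs 105 g. At the start it lies empty in both slots, grip on the dispenser's -y side, grip sides upright; y grip to tip, z up
- spindle_mid (a point): point on the rod's axis 81 mm from the grip's centre; it lies on dispenser_seat when the spindle is home. Axes as the grip's
- spindle_tip (a point): the rounded end of the rod, on its axis, 138 mm from the grip's centre; axes as the grip's
- roll_center (a point): centre of the new label roll, mid-bore, 45 mm above the shelf at the start. White labels on tan backing, 84 mm outside diameter, 50 mm wide, cardboard core with a through bore 38 mm in diameter along its y axis; 0.15 to 0.23 kg. It lies on its round side on the tray, bore level, roughly along world y; it can roll if pushed. Hung on the rod, its centre is about 10 mm below the rod's axis
- roll: the label roll itself, same point and axes as roll_center
- spindle: the spindle itself, same point and axes as spindle_mid
- tray: loose stainless steel tray, 230 mm (x) x 160 mm (y), floor 3 mm thick, rim 18 mm above the shelf; origin under its centre. The roll lies on its nearer half
- pot: small steel sugar pot, 60 mm across, 48 mm high, standing on the farther end of the tray; origin under its centre
- flask: pearl white vacuum flask, 76 mm across, 225 mm high, standing in the row left of the dispenser; origin under its centre
- saucer_a: lower one of two stacked porcelain saucers, white, 152 mm across, 18 mm high, beyond the tray; origin under its centre
- saucer_b: upper saucer, blue, 132 mm across, resting in the white one, its underside 9.5 mm above the shelf; origin under its centre
- jar_a: amber glass storage jar with paper label, 74 mm across, 115 mm high, left of the dispenser; origin under its centre
- jar_b: brown storage jar, 74 mm across, 115 mm high, left of the dispenser; origin under its centre
There are look-alikes about, which are no part of the job. What is shaped like the spindle but green or purple is not meant.

How it is judged:
On the way, in this order (a step that is already met when the one before it is completed fails the run):
1. the spindle is lifted out of the dispenser, at least 50 mm from its seat (distance between spindle_mid and dispenser_seat above 0.05 m), for 0.1 s.
2. the rod is passed right through the core of the roll while the roll lies on the tray: tip at least 5 mm out of the far side ((y of spindle_tip in the frame of roll_center above 0.03 m or y of spindle_tip in the frame of roll_center below -0.03 m) and distance between spindle_tip and roll_center below 0.1 m and angle between the y axis of spindle_mid and the y axis of roll_center, either way round below 0.35 rad and distance between spindle_mid and roll_center below 0.045 m and height (world z) of roll_center below 0.065 m), for 0.1 s.
3. the roll is lifted clear of the tray on the rod (centre over 80 mm above the shelf), not held by the fingers (height (world z) of roll_center above 0.08 m and distance between spindle_mid and roll_center below 0.05 m and angle between the y axis of spindle_mid and the y axis of roll_center, either way round below 0.5 rad and contact force between the fingers and roll below 0.5 N and contact force between roll and tray below 0.1 N), for 0.3 s.
4. the spindle is lowered into both slots with the roll on it, still held by the fingers (not dropped in from above) (x of spindle_mid in the frame of dispenser_seat between -0.007 and 0.007 m and y of spindle_mid in the frame of dispenser_seat between -0.014 and 0.014 m and z of spindle_mid in the frame of dispenser_seat below 0.008 m and distance between spindle_mid and roll_center below 0.03 m and contact force between the fingers and spindle above 1 N), for 0.1 s.
At the end, for the whole second after the job is handed in: The spindle rests in both slots (within 4 mm of the seat in height, 5 mm across, 12 mm along, 0.08 rad of their line), the roll hangs on it between the cheeks (centre 5 to 16 mm below the seat, within 12 mm across, 15 mm along), both at rest and let go (x of spindle_mid in the frame of dispenser_seat between -0.005 and 0.005 m and y of spindle_mid in the frame of dispenser_seat between -0.012 and 0.012 m and z of spindle_mid in the frame of dispenser_seat between -0.004 and 0.004 m and angle between the y axis of spindle_mid and the y axis of dispenser_seat, either way round below 0.08 rad and x of roll_center in the frame of dispenser_seat between -0.012 and 0.012 m and y of roll_center in the frame of dispenser_seat between -0.015 and 0.015 m and z of roll_center in the frame of dispenser_seat between -0.016 and -0.005 m and linear speed of each of roll, spindle below 0.03 m/s); the robot touches nothing.
It fails at once if the roll is gripped by the fingers (contact force between the fingers and roll above 5 N).
It fails at once if the tray is pushed more than 40 mm (distance of tray from where it was at the start of the episode above 0.04 m).
It fails at once if the pot on the tray is knocked over or pushed more than 50 mm (distance of pot from where it was at the start of the episode above 0.05 m or angle between pot's own z axis and vertical above 0.5 rad).
It fails at once if a jar, the flask or a saucer is pushed more than 30 mm (distance of any of jar_a, jar_b, flask, saucer_a, saucer_b from where it was at the start of the episode above 0.03 m).
It fails at once if the jars or the flask are knocked over (angle between any of jar_a, jar_b, flask's own z axis and vertical above 0.4 rad).
It also fails if it takes over 56 s, if anything falls off the work surface, if the arm or the gripper's body presses on something with over 40 N, if the wrist force passes 120 N, or if a joint passes its speed limit or range.

## Working session

There is one attempt and no reset: what is moved stays moved. The work goes in short steps, Python scripts to look and compute and a tool call to move; the robot and the scene stay as the last step left them, time stands still between calls to the robot, and variables do not carry over. Pictures are saved under pics/ and viewed, about 8 in all and at most 12, crops included, and the job is handed in when it is done.

Besides the shell and the picture viewer there is one more tool, called as name(argument=value, ...) on one line, values as JSON. move_arm: Moves the arm, as the interface text tells. Its arguments: {"type":"object","properties":{"moves":{"type":"array","items":{"type":"object","properties":{"gripper":{"type":"number"},"x":{"type":"number"},"y":{"type":"number"},"z":{"type":"number"},"roll":{"type":"number"}}}}},"required":["moves"]}

```bash
mkdir -p pics
cat > h.py <<'E'
import numpy as np, cv2
from scipy.spatial.transform import Rotation as R
from bench import ctrl
def snap(n,fn=None):
    o=ctrl.get_obs(); c=ctrl.camera(n)
    if 'world_from_camera' in c: T=np.array(c['world_from_camera'])
    else:
        q=o['eef_rot']; W=np.eye(4); W[:3,:3]=R.from_quat([q[1],q[2],q[3],q[0]]).as_matrix(); W[:3,3]=o['eef_pos']
        T=W@np.array(c['tool_from_camera'])
    c['T']=T; c['K']=np.array([[c['fx'],0,c['cx']],[0,c['fy'],c['cy']],[0,0,1.]])
    if fn:
        cv2.imwrite('pics/'+fn+'.png',c['img'][:,:,::-1]); np.savez('pics/'+fn+'.npz',T=T,K=c['K'],D=np.array(c['D']),img=c['img'])
    return c
def load(fn): return np.load('pics/'+fn+'.npz')
def ray(c,u,v):
    p=cv2.undistortPoints(np.array([[[u,v]]],float),c['K'],np.array(c['D'],float))[0,0]
    d=c['T'][:3,:3]@np.array([p[0],-p[1],-1]); return c['T'][:3,3],d
def atz(c,u,v,z):
    o,d=ray(c,u,v); return o+d*(z-o[2])/d[2]
def proj(c,P):
    P=np.atleast_2d(P).astype(float); p=(P-c['T'][:3,3])@c['T'][:3,:3]; p=p*[1,-1,-1]
    return cv2.projectPoints(p,np.zeros(3),np.zeros(3),c['K'],np.array(c['D'],float))[0][:,0]
E
python3 - <<'E'
from h import *
for n in('top','side'):
    c=snap(n,n+'0'); print(n,c['T'].round(3).tolist(),c['fx'])
o=ctrl.get_obs(); print(o)
E
```

```text
top [[-0.012, 0.996, -0.088, 0.407], [-1.0, -0.012, -0.007, 0.26], [-0.008, 0.088, 0.996, 1.335], [0.0, 0.0, 0.0, 1.0]] 582.7450672429022
side [[-0.822, -0.315, 0.474, 1.143], [0.569, -0.446, 0.691, 1.202], [-0.006, 0.838, 0.546, 0.837], [0.0, 0.0, 0.0, 1.0]] 622.0166043164435
{'time_s': 0.1, 'q': array([-1.31830656e+00,  1.81515233e-01,  1.60790706e+00, -3.10648266e-05,
        1.35379103e+00, -2.06311088e-01]), 'dq': array([-0.00218442,  0.00070932, -0.00155296, -0.00014478,  0.00109232,
        0.0007192 ]), 'joint_efforts': array([ 6.74839030e-04, -4.45870042e+01, -3.52239811e+01, -1.66355239e-04,
        4.07257990e-03, -1.23176758e-05]), 'eef_pos': array([ 0.25460122, -0.51531262,  0.40384721]), 'eef_rot': array([-5.48644483e-04,  8.49375760e-01, -5.27787990e-01, -5.96543668e-04]), 'wrist_force': array([ 0.72855405, -0.28531037, -0.56262505]), 'torque': array([ 0.01908061, -0.00794319, -0.03071643]), 'opening': 1.0007965252614988}
```

View pics/top0.png

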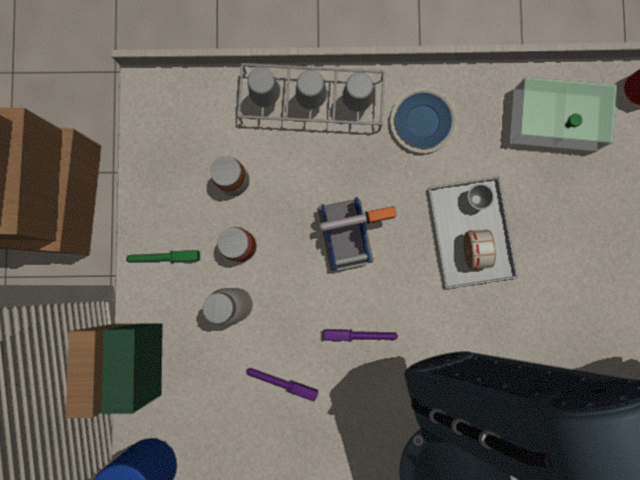

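View pics/side0.png

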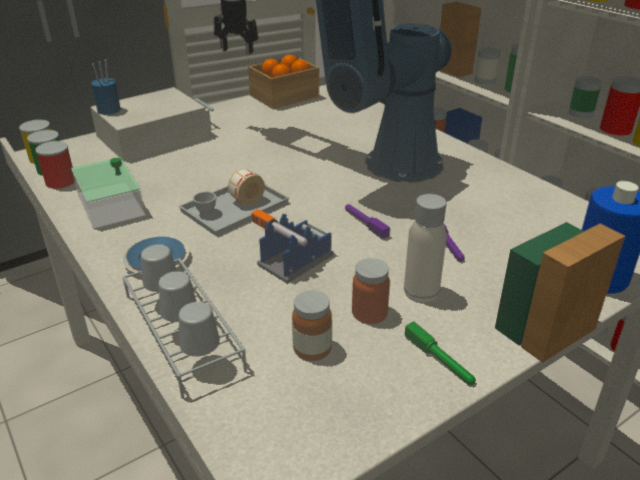

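The top view shows an orange-gripped spindle in the dispenser: grip (381,214), tip (323,226). The look-alikes are green (163,256) and purple (360,335) and (283,384). Only the orange one lies in the slots, so it's the one meant. The roll is at (480,250), on the tray's near half.

Run:
```python
from h import *
c=load('top0')
for n,u,v,z in [('grip end',395.5,211.5,.083),('grip start',368,216.5,.083),('tip',321,226,.083),('rollL',467,250,.045),('rollR',494,249,.045),('roll c',480,249.5,.08),('tray',428,188,.018),('tray',498,178,.018),('tray',515,278,.018),('tray',446,288,.018),('pot',480,197,.048)]:
    print(n,atz(c,u,v,z).round(4))
im=np.hstack([cv2.resize(c['img'][190:280,310:410],None,fx=4,fy=4,interpolation=2),cv2.resize(c['img'][190:280,425:525],None,fx=4,fy=4,interpolation=2)])
cv2.imwrite('pics/crop1.png',im[:,:,::-1])
o=ctrl.get_obs();q=o['eef_rot'];print(R.from_quat([q[1],q[2],q[3],q[0]]).as_matrix().round(3))
w=snap('wrist');print(np.array(w['T']).round(3), w['fx'])
print(np.array(w['tool_from_camera']).round(3))
```

```text
grip end [0.5661 0.1159 0.083 ]
grip start [0.556  0.1754 0.083 ]
tip [0.5367 0.2772 0.083 ]
rollL [ 0.4832 -0.0443  0.045 ]
rollR [ 0.4847 -0.1037  0.045 ]
roll c [ 0.4819 -0.0638  0.08  ]
tray [0.6274 0.0332 0.018 ]
tray [ 0.6482 -0.1263  0.018 ]
tray [ 0.4207 -0.1556  0.018 ]
tray [ 0.4    -0.0008  0.018 ]
pot [ 0.6006 -0.0762  0.048 ]
[[ 0.443 -0.897 -0.   ]
 [-0.897 -0.443  0.002]
 [-0.002 -0.    -1.   ]]
[[ 0.444  0.854  0.27   0.323]
 [-0.896  0.424  0.132 -0.48 ]
 [-0.002 -0.301  0.954  0.373]
 [ 0.     0.     0.     1.   ]] 357.37348364409195
[[ 1.    -0.001  0.    -0.001]
 [-0.001 -0.954 -0.301 -0.077]
 [ 0.     0.301 -0.954  0.031]
 [ 0.     0.     0.     1.   ]]
```

View pics/crop1.png

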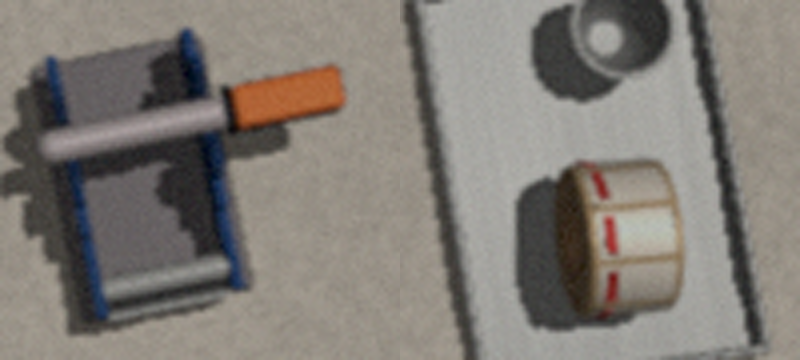

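```bash
cat >> h.py <<'E'
import json
def Rm(q): return R.from_quat([q[1],q[2],q[3],q[0]]).as_matrix()
def plan(way,step=.055,turn=9,g=None):
    """way: list of (xyz of grasp point(155 ahead), yaw deg of tool x). prints rows from measured pose"""
    o=ctrl.get_obs(); M=Rm(o['eef_rot']); p=np.array(o['eef_pos'])+M[:,2]*.155
    yaw=np.degrees(np.arctan2(M[1,0],M[0,0])); print('at',p.round(4),'yaw',yaw.round(2),'tilt',M[:2,2].round(4),'t',o['time_s'],'op',round(o['opening'],3),'F',o['wrist_force'].round(1))
    for t,y in way:
        t=np.array(t); dy=(y-yaw+180)%360-180
        n=max(1,int(np.ceil(max(np.linalg.norm(t-p)/step,abs(dy)/turn))))
        rows=[]
        for i in range(n):
            Z=np.radians(yaw); x=np.array([np.cos(Z),np.sin(Z),0]); yv=np.array([np.sin(Z),-np.cos(Z),0])
            d=(t-p)/(n-i)*100; r=round(-dy/n,1) if i<n-1 else round(-((y-yaw+180)%360-180),1)
            s=[round(d@x,2),round(d@yv,2),round(-d[2],2)]
            p=p+(s[0]*x+s[1]*yv)/100+np.array([0,0,-s[2]/100]); yaw-=r
            rows.append(dict(x=float(s[0]),y=float(s[1]),z=float(s[2]),roll=float(r)))
        print('->',t,y)
        for k in range(0,n,5): print(json.dumps(rows[k:k+5]))
E
python3 - <<'E'
from h import *
plan([((.48,-.13,.245),10.3)])
E
```

```text
at [ 0.2546 -0.5151  0.249 ] yaw -63.71 tilt [-0.0003  0.0013] t 0.15 op 1.0 F [0.7 0.2 0.2]
-> [ 0.48  -0.13   0.245] 10.3
[{"x": -2.73, "y": -4.14, "z": 0.04, "roll": -8.2}, {"x": -2.11, "y": -4.49, "z": 0.04, "roll": -8.2}, {"x": -1.45, "y": -4.74, "z": 0.05, "roll": -8.2}, {"x": -0.76, "y": -4.9, "z": 0.04, "roll": -8.2}, {"x": -0.05, "y": -4.96, "z": 0.05, "roll": -8.2}]
[{"x": 0.66, "y": -4.91, "z": 0.04, "roll": -8.2}, {"x": 1.36, "y": -4.77, "z": 0.05, "roll": -8.2}, {"x": 2.02, "y": -4.53, "z": 0.04, "roll": -8.2}, {"x": 2.64, "y": -4.19, "z": 0.05, "roll": -8.4}]
```

move_arm(moves=[{"gripper": 100, "x": -2.7, "y": -4.1, "z": 0, "roll": -8.2}, {"x": -2.1, "y": -4.5, "z": 0.1, "roll": -8.2}, {"x": -1.4, "y": -4.7, "z": 0, "roll": -8.2}, {"x": -0.8, "y": -4.9, "z": 0.1, "roll": -8.2}, {"x": -0.1, "y": -5, "z": 0, "roll": -8.2}])

```text
validation failed for argument at $.mo...
```

move_arm(moves=[{"x": 0.7, "y": -4.9, "z": 0, "roll": -8.2}, {"x": 1.4, "y": -4.8, "z": 0.1, "roll": -8.2}, {"x": 2.0, "y": -4.5, "z": 0, "roll": -8.2}, {"x": 2.6, "y": -4.2, "z": 0.1, "roll": -8.4}, {"x": 0}])

```text
validation failed for argument at $.mo...
```

Run:
```python
from h import *
snap('wrist','w1')
plan([((.5596,.11,.245),10.3)])
```

```text
at [ 0.2546 -0.5152  0.2491] yaw -63.71 tilt [-0.0003  0.0011] t 0.2 op 1.004 F [0.2 0.1 0.1]
-> [0.5596 0.11   0.245 ] 10.3
[{"x": -3.27, "y": -4.23, "z": 0.03, "roll": -5.7}, {"x": -2.84, "y": -4.54, "z": 0.03, "roll": -5.7}, {"x": -2.37, "y": -4.8, "z": 0.03, "roll": -5.7}, {"x": -1.88, "y": -5.01, "z": 0.03, "roll": -5.7}, {"x": -1.38, "y": -5.17, "z": 0.03, "roll": -5.7}]
[{"x": -0.86, "y": -5.28, "z": 0.03, "roll": -5.7}, {"x": -0.33, "y": -5.34, "z": 0.03, "roll": -5.7}, {"x": 0.21, "y": -5.35, "z": 0.03, "roll": -5.7}, {"x": 0.73, "y": -5.3, "z": 0.03, "roll": -5.7}, {"x": 1.26, "y": -5.2, "z": 0.04, "roll": -5.7}]
[{"x": 1.77, "y": -5.05, "z": 0.03, "roll": -5.7}, {"x": 2.26, "y": -4.85, "z": 0.04, "roll": -5.7}, {"x": 2.73, "y": -4.6, "z": 0.03, "roll": -5.6}]
```

View pics/w1.png

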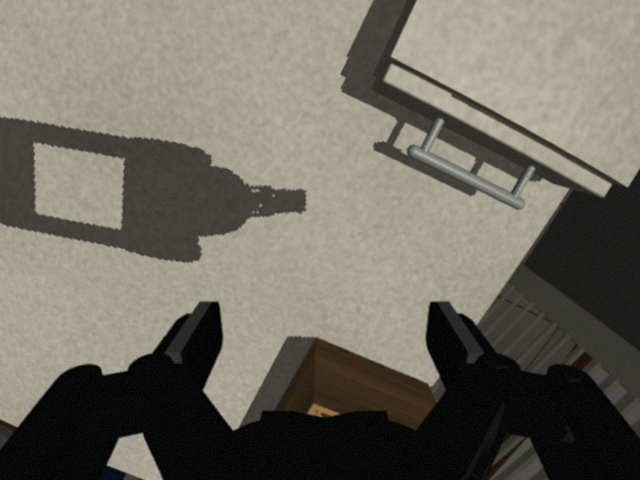

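The moves were refused, probably because every row needs all its keys. The wrist view therefore still shows the start pose, with the fingertips at about (215,310) and (432,310).

move_arm(moves=[{"gripper": 100, "x": -2.7, "y": -4.1, "z": 0, "roll": -8.2}, {"gripper": 100, "x": -2.1, "y": -4.5, "z": 0.1, "roll": -8.2}, {"gripper": 100, "x": -1.4, "y": -4.7, "z": 0, "roll": -8.2}, {"gripper": 100, "x": -0.8, "y": -4.9, "z": 0.1, "roll": -8.2}, {"gripper": 100, "x": -0.1, "y": -5, "z": 0, "roll": -8.2}])

```text
time_s: 0.82
eef_pos: [0.3797, -0.3003, 0.4026]
eef_rot: [-0.0, 0.981, -0.195, 0.0]
wrist_force: [0.8, 0.5, -0.3]
opening: 0.998
```

move_arm(moves=[{"gripper": 100, "x": 0.7, "y": -4.9, "z": 0, "roll": -8.2}, {"gripper": 100, "x": 1.4, "y": -4.8, "z": 0.1, "roll": -8.2}, {"gripper": 100, "x": 2.0, "y": -4.5, "z": 0, "roll": -8.2}, {"gripper": 100, "x": 2.6, "y": -4.2, "z": 0.1, "roll": -8.4}, {"gripper": 100, "x": 0, "y": 0, "z": 0, "roll": 0}])

```text
time_s: 1.45
eef_pos: [0.4805, -0.1283, 0.4005]
eef_rot: [-0.0, 0.996, 0.092, -0.0]
wrist_force: [0.3, 0.1, -0.1]
opening: 0.998
```

```bash
sed -i 's/rows.append(dict(/rows.append(dict(gripper=g,/; s/g=None/g=100/' h.py
python3 - <<'E'
from h import *
snap('wrist','w2')
plan([((.5596,.11,.245),10.3)])
E
```

```text
at [ 0.4799 -0.1297  0.2455] yaw 10.43 tilt [-0.0006  0.    ] t 1.5 op 0.998 F [-1.  -0.9  0.1]
-> [0.5596 0.11   0.245 ] 10.3
[{"gripper": 100, "x": 2.44, "y": -4.43, "z": 0.01, "roll": 0.0}, {"gripper": 100, "x": 2.43, "y": -4.42, "z": 0.01, "roll": 0.0}, {"gripper": 100, "x": 2.44, "y": -4.43, "z": 0.01, "roll": 0.0}, {"gripper": 100, "x": 2.43, "y": -4.42, "z": 0.01, "roll": 0.0}, {"gripper": 100, "x": 2.44, "y": -4.43, "z": 0.01, "roll": 0.1}]
```

View pics/w2.png

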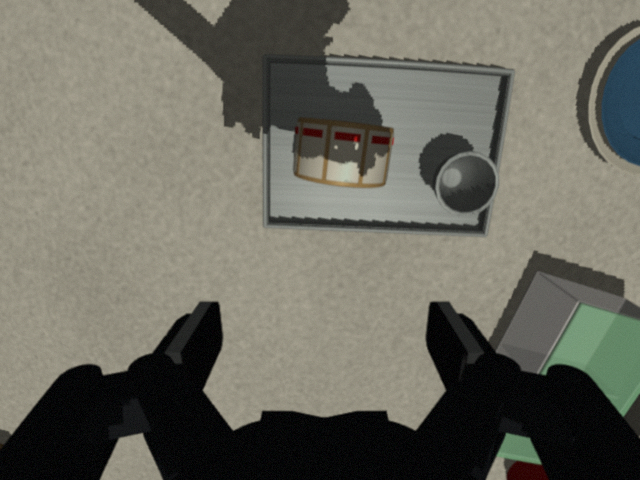

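The wrist view shows the roll's corners at about (297,121), (394,131), (294,177), (389,187), and the pot at (467,182).

Run:
```python
from h import *
c=load('w2')
P=[atz(c,u,v,.047) for u,v in [(298,120.5),(394,130.5),(294,177),(389,187)]]
for p in P: print(p.round(4))
P=np.array(P);print('c',P.mean(0)); a=(P[0]+P[1]-P[2]-P[3])/2; print('axis',a, np.degrees(np.arctan2(-a[0],a[1])), 'diam dir', np.degrees(np.arctan2(*(P[1]-P[0])[[1,0]])),np.degrees(np.arctan2(*(P[3]-P[2])[[1,0]])))
g=cv2.resize(c['img'][50:240,255:515],None,fx=3,fy=3,interpolation=2)
# mark hypothesised roll outlines: yaw -> ring corners
import itertools
for yaw,col in((2,(255,0,0)),(5,(0,255,0)),(8,(0,0,255))):
    s=np.array([-np.sin(np.radians(yaw)),np.cos(np.radians(yaw)),0]);p=np.array([s[1],-s[0],0]);C=np.r_[P.mean(0)[:2],.045]
    for e in(-.025,.025):
        L=[C+s*e+.042*(np.cos(t)*p+np.sin(t)*np.array([0,0,1])) for t in np.linspace(0,np.pi,20)]
        pts=((proj(c,L)-[255,50])*3+1).astype(int); cv2.polylines(g,[pts.reshape(-1,1,2)],False,col,1)
cv2.imwrite('pics/w2m.png',cv2.resize(g[100:460,60:460],None,fx=1.6,fy=1.6)[:,:,::-1])
```

```text
[ 0.4434 -0.052   0.047 ]
[ 0.5272 -0.0446  0.047 ]
[ 0.448 -0.101  0.047]
[ 0.5345 -0.094   0.047 ]
c [ 0.48824424 -0.07292409  0.047     ]
axis [-0.00594232  0.04916735  0.        ] 6.891291820954578 diam dir 5.061142662857789 4.678802095082684
```

View pics/w2m.png

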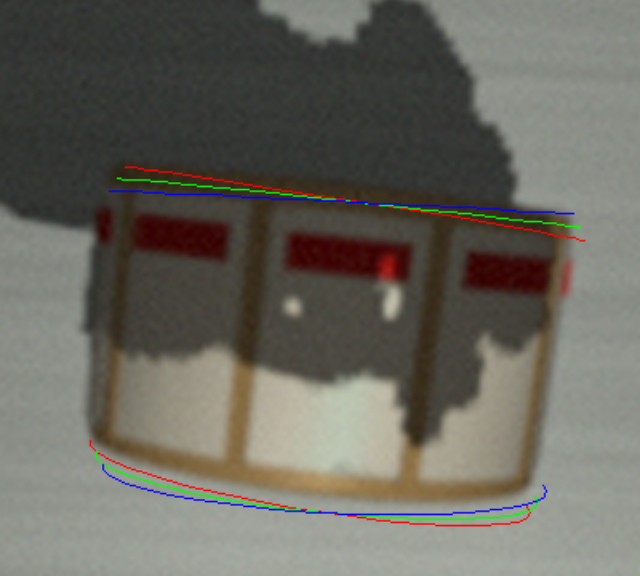

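move_arm(moves=[{"gripper": 100, "x": 2.4, "y": -4.4, "z": 0, "roll": 0}, {"gripper": 100, "x": 2.5, "y": -4.4, "z": 0, "roll": 0}, {"gripper": 100, "x": 2.4, "y": -4.4, "z": 0, "roll": 0}, {"gripper": 100, "x": 2.4, "y": -4.4, "z": 0, "roll": 0}, {"gripper": 100, "x": 2.4, "y": -4.4, "z": 0, "roll": 0}])

```text
time_s: 2.12
eef_pos: [0.5599, 0.107, 0.4007]
eef_rot: [0.0, 0.996, 0.088, 0.0]
wrist_force: [-0.1, 0.1, -0.6]
opening: 0.999
```

move_arm(moves=[{"gripper": 100, "x": 0, "y": 0, "z": 4, "roll": 0}, {"gripper": 100, "x": 0, "y": 0, "z": 0, "roll": 0}])

```text
time_s: 2.38
eef_pos: [0.5582, 0.1062, 0.3574]
eef_rot: [-0.0, 0.996, 0.089, -0.004]
wrist_force: [0.4, 1.0, 0.5]
opening: 1.0
```

Run:
```python
from h import *
snap('wrist','w3')
plan([])
```

```text
at [0.5584 0.1059 0.2045] yaw 10.17 tilt [-0.0039 -0.0003] t 2.425 op 1.001 F [ 0.1 -0.2  0.5]
```

View pics/w3.png

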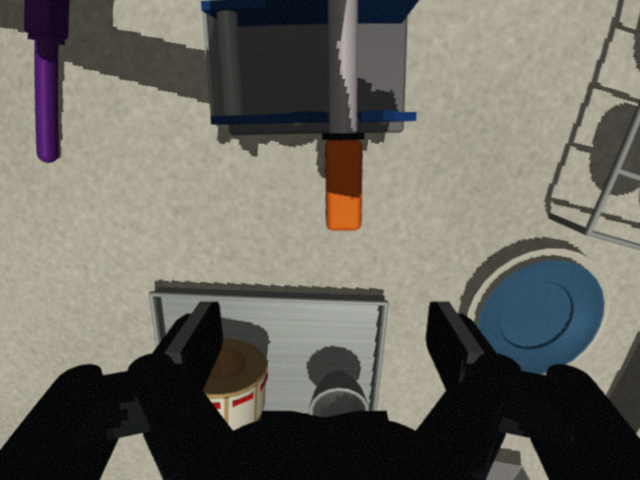

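The wrist view shows the orange grip upright in the image: collar at (344,136), end at (344,229), sides at columns 327 and 362. It lies almost exactly along the tool's y axis. The overlay puts the roll at about (0.486, -0.071), yaw about 4.7°.

Run:
```python
from h import *
c=load('w3'); im=c['img'].astype(int)
m=((im[:,:,0]>70)&(im[:,:,0]>2.2*im[:,:,2])&(im[:,:,0]>1.6*im[:,:,1])); m[260:]=0; m[:110]=0
for v in (145,160,175,190,205,220):
    xs=np.where(m[v,300:390])[0]+300
    a=[atz(c,xs[0],v,.097),atz(c,xs[-1]+1,v,.097)]; print(v,xs[0],xs[-1],((a[0]+a[1])/2).round(4),np.linalg.norm(a[1]-a[0]).round(4))
vs=np.where(m[:,335:352].sum(1)>8)[0];print(vs.min(),vs.max())
e0=atz(c,344,vs.max()+1,.09); e1=atz(c,344,vs.min(),.097); print(e0,e1)
# rod centre at axis height
for u,v in((344,110),(343,60),(342,15)): print(atz(c,u,v,.085).round(4))
```

```text
145 327 361 [0.5572 0.1731 0.097 ] 0.0219
160 326 361 [0.5587 0.1639 0.097 ] 0.0228
175 328 360 [0.5609 0.1547 0.097 ] 0.0212
190 327 360 [0.5624 0.1451 0.097 ] 0.0221
205 327 360 [0.5644 0.1353 0.097 ] 0.0223
220 327 360 [0.5663 0.1253 0.097 ] 0.0226
141 229
[0.56841106 0.11656102 0.09      ] [0.55646196 0.17543912 0.097     ]
[0.5534 0.1942 0.085 ]
[0.547  0.2236 0.085 ]
[0.5415 0.2489 0.085 ]
```

Run:
```python
from h import *
plan([((.5608,.1539,.16),11),((.5608,.1539,.085),11)])
```

```text
at [0.5584 0.1059 0.2045] yaw 10.17 tilt [-0.0039 -0.0003] t 2.425 op 1.001 F [ 0.1 -0.2  0.5]
-> [0.5608 0.1539 0.16  ] 11
[{"gripper": 100, "x": 0.54, "y": -2.34, "z": 2.22, "roll": -0.4}, {"gripper": 100, "x": 0.56, "y": -2.34, "z": 2.23, "roll": -0.4}]
-> [0.5608 0.1539 0.085 ] 11
[{"gripper": 100, "x": 0.0, "y": 0.0, "z": 3.75, "roll": -0.0}, {"gripper": 100, "x": 0.0, "y": 0.0, "z": 3.75, "roll": -0.0}]
```

move_arm(moves=[{"gripper": 100, "x": 0.5, "y": -2.3, "z": 2.2, "roll": -0.4}, {"gripper": 100, "x": 0.5, "y": -2.4, "z": 2.2, "roll": -0.4}, {"gripper": 100, "x": 0, "y": 0, "z": 2.5, "roll": 0}, {"gripper": 100, "x": 0, "y": 0, "z": 2.5, "roll": 0}, {"gripper": 100, "x": 0, "y": 0, "z": 2.3, "roll": 0}])

```text
time_s: 3.05
eef_pos: [0.5618, 0.1537, 0.2449]
eef_rot: [0.0, 0.995, 0.095, 0.001]
wrist_force: [-0.0, -0.8, -0.6]
opening: 0.998
```

move_arm(moves=[{"gripper": 100, "x": 0, "y": 0, "z": 0, "roll": 0}, {"gripper": 100, "x": 0, "y": 0, "z": 0, "roll": 0}])

```text
time_s: 3.3
eef_pos: [0.5617, 0.1544, 0.2456]
eef_rot: [0.0, 0.995, 0.096, 0.001]
wrist_force: [-0.0, 0.2, 0.3]
opening: 0.997
```

Run:
```python
from h import *
plan([((.5608,.1539,.085),11)])
c=snap('wrist','w4'); im=c['img'].astype(int)
m=((im[:,:,0]>70)&(im[:,:,0]>2.2*im[:,:,2])&(im[:,:,0]>1.6*im[:,:,1]))
ys,xs=np.where(m); print(xs.min(),xs.max(),ys.min(),ys.max(),len(xs))
```

```text
at [0.5621 0.1544 0.0906] yaw 11.0 tilt [0.0025 0.0001] t 3.3 op 0.997 F [-0.   0.2  0.3]
-> [0.5608 0.1539 0.085 ] 11
[{"gripper": 100, "x": -0.14, "y": 0.03, "z": 0.56, "roll": 0.0}]
289 349 280 410 7328
```

View pics/w4.png

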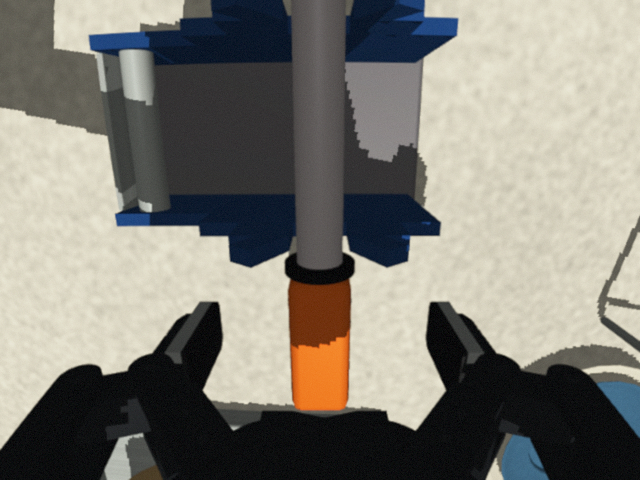

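The grip sits between the open pads: centre at column 320, jaws centred at 324. I'll shift 1.4 mm, drop 5 mm and close.

move_arm(moves=[{"gripper": 100, "x": -0.1, "y": 0, "z": 0.5, "roll": 0}, {"gripper": 0, "x": 0, "y": 0, "z": 0, "roll": 0}, {"gripper": 0, "x": 0, "y": 0, "z": 0, "roll": 0}, {"gripper": 0, "x": 0, "y": 0, "z": 0, "roll": 0}, {"gripper": 0, "x": 0, "y": 0, "z": 0, "roll": 0}])

```text
time_s: 3.98
eef_pos: [0.5597, 0.1551, 0.2388]
eef_rot: [-0.0, 0.995, 0.097, -0.0]
wrist_force: [-0.7, -0.7, 0.9]
opening: 0.272
```

move_arm(moves=[{"gripper": 0, "x": 0, "y": 0, "z": 0, "roll": 0}, {"gripper": 0, "x": 0, "y": 0, "z": 0, "roll": 0}, {"gripper": 0, "x": 0, "y": 0, "z": 0, "roll": 0}])

```text
time_s: 4.35
eef_pos: [0.5597, 0.1551, 0.2388]
eef_rot: [-0.0, 0.995, 0.097, 0.0]
wrist_force: [-1.1, 0.8, 2.0]
opening: 0.269
```

Run:
```python
from h import *
plan([])
print(ctrl.get_obs()['torque'])
```

```text
at [0.5597 0.1551 0.0838] yaw 11.09 tilt [0.0001 0.0001] t 4.35 op 0.269 F [-1.1  0.8  2. ]
[0.0750131  0.16792841 0.07046156]
```

Run:
```python
from h import *
plan([((.5597,.1551,.19),11.1),((.501,-.254,.19),4.7),((.501,-.254,.075),4.7)],g=0,step=.05)
```

```text
at [0.5597 0.1551 0.0838] yaw 11.09 tilt [0.0001 0.0001] t 4.35 op 0.269 F [-1.1  0.8  2. ]
-> [0.5597 0.1551 0.19  ] 11.1
[{"gripper": 0, "x": -0.0, "y": -0.0, "z": -3.54, "roll": -0.0}, {"gripper": 0, "x": -0.0, "y": -0.0, "z": -3.54, "roll": -0.0}, {"gripper": 0, "x": -0.0, "y": -0.0, "z": -3.54, "roll": -0.0}]
-> [ 0.501 -0.254  0.19 ] 4.7
[{"gripper": 0, "x": -1.51, "y": 4.34, "z": 0.0, "roll": 0.7}, {"gripper": 0, "x": -1.46, "y": 4.35, "z": 0.0, "roll": 0.7}, {"gripper": 0, "x": -1.41, "y": 4.37, "z": 0.0, "roll": 0.7}, {"gripper": 0, "x": -1.36, "y": 4.39, "z": 0.0, "roll": 0.7}, {"gripper": 0, "x": -1.3, "y": 4.4, "z": 0.0, "roll": 0.7}]
[{"gripper": 0, "x": -1.25, "y": 4.42, "z": 0.0, "roll": 0.7}, {"gripper": 0, "x": -1.19, "y": 4.43, "z": 0.0, "roll": 0.7}, {"gripper": 0, "x": -1.14, "y": 4.45, "z": 0.0, "roll": 0.7}, {"gripper": 0, "x": -1.08, "y": 4.46, "z": 0.0, "roll": 0.8}]
-> [ 0.501 -0.254  0.075] 4.7
[{"gripper": 0, "x": -0.0, "y": 0.0, "z": 3.83, "roll": -0.0}, {"gripper": 0, "x": -0.0, "y": 0.0, "z": 3.84, "roll": -0.0}, {"gripper": 0, "x": -0.0, "y": 0.01, "z": 3.83, "roll": -0.0}]
```

move_arm(moves=[{"gripper": 0, "x": 0, "y": 0, "z": -1, "roll": 0}, {"gripper": 0, "x": 0, "y": 0, "z": -2.5, "roll": 0}, {"gripper": 0, "x": 0, "y": 0, "z": -3, "roll": 0}, {"gripper": 0, "x": 0, "y": 0, "z": -2.5, "roll": 0}, {"gripper": 0, "x": 0, "y": 0, "z": -1.6, "roll": 0}])

```text
time_s: 4.97
eef_pos: [0.5599, 0.1549, 0.3465]
eef_rot: [0.0, 0.995, 0.097, 0.001]
wrist_force: [0.1, -0.6, -1.4]
opening: 0.271
```

move_arm(moves=[{"gripper": 0, "x": -0.8, "y": 2.1, "z": 0, "roll": 0.3}, {"gripper": 0, "x": -1.5, "y": 4.4, "z": 0, "roll": 0.7}, {"gripper": 0, "x": -1.4, "y": 4.4, "z": 0, "roll": 0.7}, {"gripper": 0, "x": -1.4, "y": 4.4, "z": 0, "roll": 0.8}, {"gripper": 0, "x": -1.3, "y": 4.4, "z": 0, "roll": 0.8}])

```text
time_s: 5.6
eef_pos: [0.5299, -0.0515, 0.3446]
eef_rot: [0.0, 0.998, 0.068, -0.0]
wrist_force: [1.2, -0.7, -1.5]
opening: 0.27
```

move_arm(moves=[{"gripper": 0, "x": -1.3, "y": 4.4, "z": 0, "roll": 0.8}, {"gripper": 0, "x": -1.2, "y": 4.4, "z": 0, "roll": 0.7}, {"gripper": 0, "x": -1.2, "y": 4.4, "z": 0, "roll": 0.8}, {"gripper": 0, "x": -1, "y": 4.4, "z": 0, "roll": 0.8}, {"gripper": 0, "x": -0.5, "y": 2.2, "z": 0, "roll": 0}])

```text
time_s: 6.22
eef_pos: [0.5003, -0.2548, 0.3446]
eef_rot: [0.0, 0.999, 0.04, -0.0]
wrist_force: [-0.0, -0.1, -1.0]
opening: 0.27
```

move_arm(moves=[{"gripper": 0, "x": 0, "y": 0, "z": 2, "roll": 0}, {"gripper": 0, "x": 0, "y": 0, "z": 3.6, "roll": 0}, {"gripper": 0, "x": 0, "y": 0, "z": 3.6, "roll": 0}, {"gripper": 0, "x": 0, "y": 0, "z": 2.3, "roll": 0}, {"gripper": 0, "x": 0, "y": 0, "z": 0, "roll": 0}])

```text
time_s: 6.85
eef_pos: [0.5001, -0.2515, 0.2276]
eef_rot: [-0.002, 0.999, 0.041, -0.002]
wrist_force: [0.0, 0.0, -1.5]
opening: 0.268
```

Run:
```python
from h import *
snap('wrist','w5')
plan([((.501,-.254,.046),4.7)],g=0)
```

```text
at [ 0.5005 -0.2519  0.0742] yaw 4.72 tilt [-0.0016  0.0015] t 6.9 op 0.271 F [-0.3  0.5 -0.1]
-> [ 0.501 -0.254  0.046] 4.7
[{"gripper": 0, "x": 0.03, "y": 0.21, "z": 2.82, "roll": 0.0}]
```

View pics/w5.png

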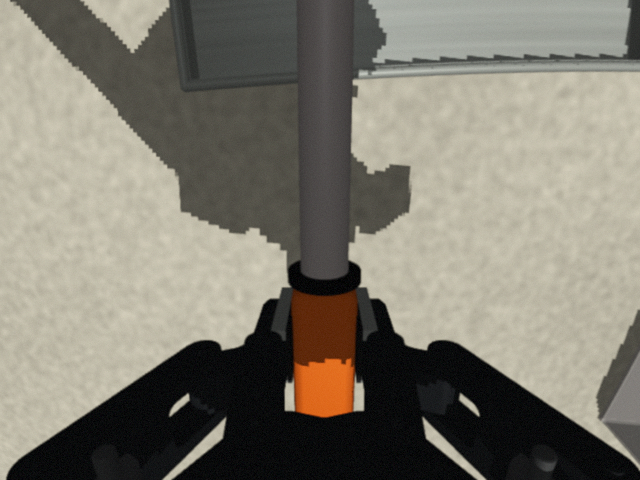

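The wrist camera can't see the tip or the roll from here. I'll drop to bore height, then check with the side and top views in one overlay.

move_arm(moves=[{"gripper": 0, "x": 0, "y": 0.1, "z": 1.5, "roll": 0}, {"gripper": 0, "x": 0, "y": 0, "z": 1.3, "roll": 0}, {"gripper": 0, "x": 0, "y": 0, "z": 0, "roll": 0}])

```text
time_s: 7.28
eef_pos: [0.5004, -0.2533, 0.2004]
eef_rot: [-0.001, 0.999, 0.041, -0.001]
wrist_force: [-0.1, -0.4, -1.5]
opening: 0.271
```

```bash
cat > ov.py <<'E'
from h import *
import sys
def draw(name,C,yaw,box,f,spindle=True,zs=0):
    c=snap(name,'raw_'+sys.argv[1]+name); o=ctrl.get_obs(); M=Rm(o['eef_rot']); g=np.array(o['eef_pos'])+.155*M[:,2]
    x0,y0,x1,y1=box; im=cv2.resize(c['img'][y0:y1,x0:x1],None,fx=f,fy=f,interpolation=2)
    def pl(L,col): cv2.polylines(im,[np.round((proj(c,np.array(L))-[x0,y0]+.5)*f*8).astype(np.int32).reshape(-1,1,2)],False,col,1,cv2.LINE_AA,3)
    t=np.radians(yaw); s=np.array([-np.sin(t),np.cos(t),0]);p=np.array([s[1],-s[0],0]);Z=np.array([0,0,1])
    for e,r in((-.025,.042),(.025,.042),(-.025,.019),(.025,.019)):
        pl([C+s*e+r*(np.cos(a)*p+np.sin(a)*Z) for a in np.linspace(0,2*np.pi,40)],(0,255,0))
    if spindle:
        s=-M[:,1]; p=M[:,0]; a=g-[0,0,.0008]
        for k in(-.009,.009): pl([a+s*.025+p*k,a+s*.129+p*k],(255,0,255))
        pl([a+s*.129+.009*(np.cos(b)*p+np.sin(b)*Z) for b in np.linspace(0,2*np.pi,30)],(255,0,255))
    return im
E
cat > a.py <<'E'
from ov import *
C=np.array([.486,-.071,.045])
a=draw('side',C,4.7,(170,150,300,240),4.5); b=draw('top',C,4.7,(430,170,560,290),4.5)
b=cv2.resize(b,(585,540)); im=np.vstack([a,np.zeros((4,a.shape[1],3),np.uint8)])
cv2.imwrite('pics/ov1.png',cv2.resize(np.hstack([cv2.resize(a,(400,277)),cv2.resize(b,(400,369))[:277]]) ,None,fx=1,fy=1)[:,:,::-1])
cv2.imwrite('pics/ovs.png',a[:,:,::-1]);cv2.imwrite('pics/ovt.png',b[:,:,::-1])
h=np.vstack([cv2.resize(a,(433,300)),cv2.resize(b[:,:],(433,400))[:300]])
cv2.imwrite('pics/ov1.png',h[:,:,::-1]); plan([])
E
python3 a.py o1
```

```text
at [ 0.5009 -0.2537  0.0466] yaw 4.68 tilt [-0.0002  0.0002] t 7.375 op 0.278 F [ 0.1 -0.3 -2.2]
```

View pics/ov1.png

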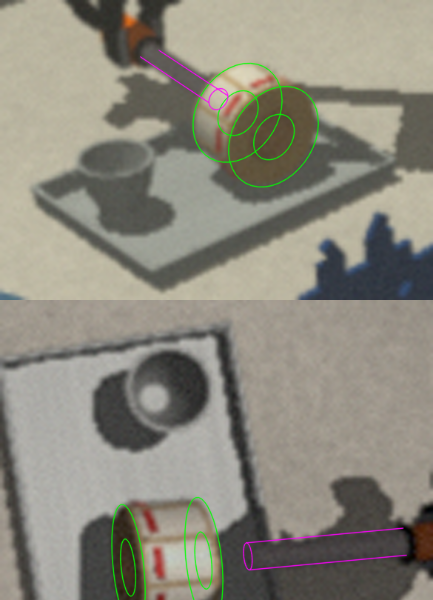

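The overlay fits in both views. The modelled bore lines up with the roll face (side view, about (272,135)), and the modelled rod lies on the real one and points down the bore. Inserting 110 mm along the rod.

move_arm(moves=[{"gripper": 0, "x": 0, "y": -1, "z": 0, "roll": 0}, {"gripper": 0, "x": 0, "y": -1.5, "z": 0, "roll": 0}, {"gripper": 0, "x": 0, "y": -1.5, "z": 0, "roll": 0}, {"gripper": 0, "x": 0, "y": -1, "z": 0, "roll": 0}, {"gripper": 0, "x": 0, "y": 0, "z": 0, "roll": 0}])

```text
time_s: 8.0
eef_pos: [0.4968, -0.2028, 0.2017]
eef_rot: [-0.0, 0.999, 0.042, -0.0]
wrist_force: [0.5, 0.3, -1.1]
opening: 0.268
```

Run:
```python
from h import *
plan([])
a=load('raw_o1side'); c=snap('side','s2')
d=cv2.absdiff(a['img'],c['img'])[150:240,215:270].max(2); print((d>40).sum()); ys,xs=np.where(d>40); print(xs.min()+215,xs.max()+215,ys.min()+150,ys.max()+150)
```

```text
at [ 0.4968 -0.2028  0.0467] yaw 4.77 tilt [-0.0002  0.0002] t 8.0 op 0.268 F [ 0.5  0.3 -1.1]
549
215 269 150 204
```

move_arm(moves=[{"gripper": 0, "x": 0, "y": -1, "z": 0, "roll": 0}, {"gripper": 0, "x": 0, "y": -1.5, "z": 0, "roll": 0}, {"gripper": 0, "x": 0, "y": -1.5, "z": 0, "roll": 0}, {"gripper": 0, "x": 0, "y": -1.5, "z": 0, "roll": 0}, {"gripper": 0, "x": 0, "y": -0.5, "z": 0, "roll": 0}])

```text
time_s: 8.68
eef_pos: [0.4918, -0.1428, 0.2016]
eef_rot: [-0.0, 0.999, 0.042, -0.0]
wrist_force: [0.3, -0.3, -0.3]
opening: 0.27
```

move_arm(moves=[{"gripper": 0, "x": 0, "y": 0, "z": 0, "roll": 0}, {"gripper": 0, "x": 0, "y": 0, "z": 0, "roll": 0}])

```text
time_s: 8.93
eef_pos: [0.4922, -0.1444, 0.2018]
eef_rot: [0.0, 0.999, 0.041, 0.0]
wrist_force: [-0.4, 0.4, -0.5]
opening: 0.268
```

```bash
cat > b.py <<'E'
from ov import *
C=np.array([.486,-.071,.045])
a=draw('side',C,4.7,(190,150,300,230),4); b=draw('top',C,4.7,(440,205,560,290),4)
h=np.vstack([a,b[:,:440]]); cv2.imwrite('pics/ov2.png',h[:,:,::-1]); plan([])
E
python3 b.py o2
```

```text
at [ 0.4921 -0.1446  0.0467] yaw 4.66 tilt [ 0.0002 -0.0002] t 9.025 op 0.271 F [-0.1 -0.3 -1.4]
```

View pics/ov2.png

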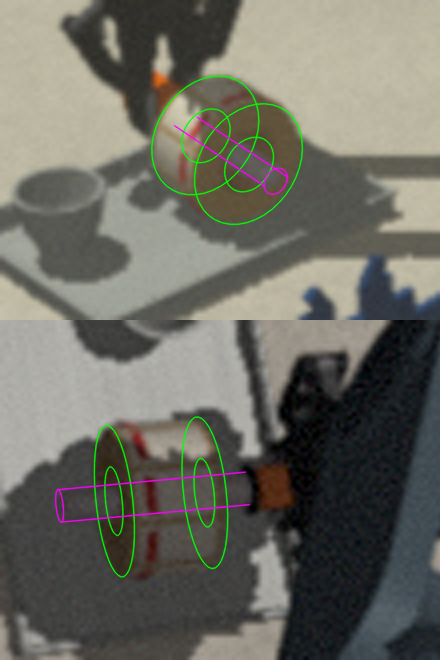

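Run:
```python
from h import *
o=ctrl.get_obs(); M=Rm(o['eef_rot']); a=np.array(o['eef_pos'])+M[:,2]*.155; s=-M[:,1]
for n in('side','top'):
    A,B=load('raw_o1'+n),load('raw_o2'+n)
    for d in (.085,.105,.115,.122,.135):
        for lat in (-.012,0,.012):
            u,v=proj(B,a+s*d+M[:,0]*lat+[0,0,.004 if n=='top' else 0])[0]; i,j=int(round(v)),int(round(u))
            print(n,d,lat,(j,i),A['img'][i-1:i+2,j-1:j+2].mean((0,1)).round(),B['img'][i-1:i+2,j-1:j+2].mean((0,1)).round())
```

```text
side 0.085 -0.012 (252, 187) [88. 73. 54.] [91. 84. 77.]
side 0.085 0 (249, 188) [90. 74. 54.] [95. 91. 85.]
side 0.085 0.012 (245, 189) [94. 80. 58.] [92. 80. 61.]
side 0.105 -0.012 (257, 189) [92. 76. 56.] [89. 78. 65.]
side 0.105 0 (253, 191) [91. 74. 55.] [96. 92. 88.]
side 0.105 0.012 (249, 192) [88. 73. 53.] [90. 81. 72.]
side 0.115 -0.012 (259, 191) [94. 82. 60.] [93. 85. 70.]
side 0.115 0 (255, 192) [90. 74. 56.] [97. 93. 89.]
side 0.115 0.012 (251, 194) [88. 73. 54.] [91. 78. 66.]
side 0.122 -0.012 (261, 192) [95. 83. 61.] [95. 82. 62.]
side 0.122 0 (257, 193) [92. 79. 57.] [97. 94. 89.]
side 0.122 0.012 (253, 195) [91. 75. 55.] [90. 81. 69.]
side 0.135 -0.012 (264, 194) [85. 85. 77.] [84. 84. 76.]
side 0.135 0 (260, 195) [96. 83. 60.] [94. 82. 66.]
side 0.135 0.012 (256, 197) [95. 83. 59.] [94. 84. 66.]
top 0.085 -0.012 (475, 254) [156. 141. 120.] [79. 71. 61.]
top 0.085 0 (475, 249) [170. 146. 134.] [83. 69. 63.]
top 0.085 0.012 (474, 243) [168. 153. 132.] [77. 69. 59.]
top 0.105 -0.012 (466, 255) [54. 43. 30.] [56. 47. 40.]
top 0.105 0 (466, 250) [61. 46. 33.] [72. 67. 67.]
top 0.105 0.012 (465, 244) [54. 42. 31.] [54. 43. 32.]
top 0.115 -0.012 (462, 256) [65. 65. 64.] [65. 65. 63.]
top 0.115 0 (461, 250) [68. 68. 65.] [72. 68. 68.]
top 0.115 0.012 (460, 245) [66. 66. 65.] [65. 66. 64.]
top 0.122 -0.012 (459, 256) [67. 67. 67.] [65. 66. 64.]
top 0.122 0 (458, 250) [68. 67. 66.] [68. 64. 65.]
top 0.122 0.012 (457, 245) [67. 68. 66.] [67. 67. 65.]
top 0.135 -0.012 (453, 256) [134. 133. 130.] [66. 67. 65.]
top 0.135 0 (452, 251) [164. 164. 159.] [66. 66. 65.]
top 0.135 0.012 (451, 246) [176. 175. 170.] [67. 67. 66.]
```

The side and top views both show grey rod pixels where they're predicted beyond the far face, and the roll hasn't moved. Lifting slowly.

move_arm(moves=[{"gripper": 0, "x": 0, "y": 0, "z": -0.5, "roll": 0}, {"gripper": 0, "x": 0, "y": 0, "z": -0.5, "roll": 0}, {"gripper": 0, "x": 0, "y": 0, "z": -0.5, "roll": 0}, {"gripper": 0, "x": 0, "y": 0, "z": -1, "roll": 0}, {"gripper": 0, "x": 0, "y": 0, "z": -1.5, "roll": 0}])

```text
time_s: 9.65
eef_pos: [0.4918, -0.144, 0.2422]
eef_rot: [-0.0, 0.999, 0.041, -0.0]
wrist_force: [1.0, -0.3, -2.2]
opening: 0.272
```

move_arm(moves=[{"gripper": 0, "x": 0, "y": 0, "z": -2, "roll": 0}, {"gripper": 0, "x": 0, "y": 0, "z": -2.5, "roll": 0}, {"gripper": 0, "x": 0, "y": 0, "z": -2.5, "roll": 0}, {"gripper": 0, "x": 0, "y": 0, "z": -2.5, "roll": 0}, {"gripper": 0, "x": 0, "y": 0, "z": -1, "roll": 0}])

```text
time_s: 10.28
eef_pos: [0.4923, -0.1443, 0.3492]
eef_rot: [0.001, 0.999, 0.041, 0.002]
wrist_force: [-0.0, 0.4, -2.6]
opening: 0.268
```

move_arm(moves=[{"gripper": 0, "x": 0, "y": 0, "z": 0, "roll": 0}, {"gripper": 0, "x": 0, "y": 0, "z": 0, "roll": 0}, {"gripper": 0, "x": 0, "y": 0, "z": 0, "roll": 0}])

```text
time_s: 10.65
eef_pos: [0.4916, -0.1439, 0.3456]
eef_rot: [-0.001, 0.999, 0.041, -0.001]
wrist_force: [0.4, -0.2, -2.3]
opening: 0.27
```

```bash
cat > b3.py <<'E'
from ov import *
o=ctrl.get_obs(); M=Rm(o['eef_rot']); g=np.array(o['eef_pos'])+.155*M[:,2]
C=g-M[:,1]*.072-[0,0,.011]
a=draw('side',C,4.7,(170,90,300,190),4); b=draw('top',C,4.7,(420,205,550,290),4)
w=cv2.resize(snap('wrist','w6')['img'],None,fx=.5,fy=.5)
h=np.vstack([a,b]); w=np.vstack([w,np.zeros((h.shape[0]-w.shape[0],w.shape[1],3),np.uint8)]); h=np.hstack([h,w]); h=h[:600] if h.shape[0]<=600 else cv2.resize(h,None,fx=.8,fy=.8)
cv2.imwrite('pics/ov3.png',h[:,:,::-1]); print(h.shape)
plan([((.5597,.1551,.2),11.1)],g=0,step=.045); print(ctrl.get_obs()['torque'])
E
python3 b3.py o3
```

```text
(592, 672, 3)
at [ 0.4917 -0.144   0.191 ] yaw 4.68 tilt [-0.0011  0.0006] t 10.8 op 0.274 F [-0.   0.7 -2.4]
-> [0.5597 0.1551 0.2   ] 11.1
[{"gripper": 0, "x": 1.32, "y": -4.18, "z": -0.13, "roll": -0.9}, {"gripper": 0, "x": 1.38, "y": -4.16, "z": -0.13, "roll": -0.9}, {"gripper": 0, "x": 1.45, "y": -4.13, "z": -0.13, "roll": -0.9}, {"gripper": 0, "x": 1.51, "y": -4.11, "z": -0.13, "roll": -0.9}, {"gripper": 0, "x": 1.58, "y": -4.09, "z": -0.13, "roll": -0.9}]
[{"gripper": 0, "x": 1.64, "y": -4.06, "z": -0.12, "roll": -0.9}, {"gripper": 0, "x": 1.7, "y": -4.04, "z": -0.13, "roll": -1.0}]
[-0.17514384 -0.01088281 -0.01011845]
```

View pics/ov3.png

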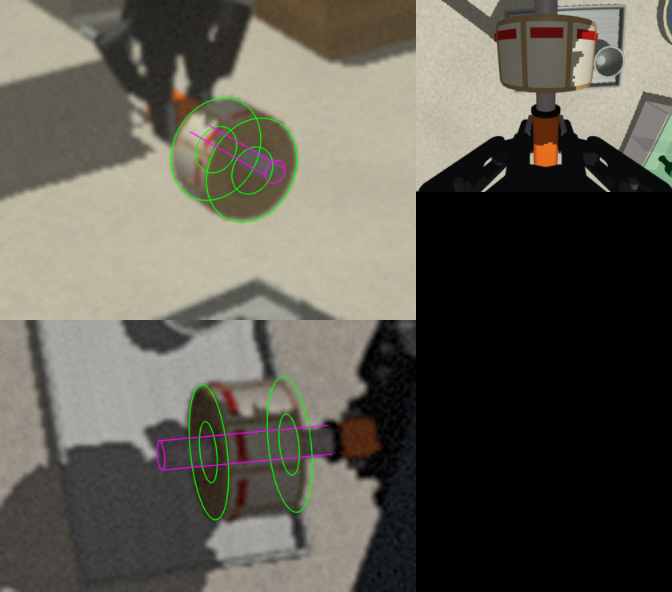

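The roll hangs level on the rod, and the overlay matches in the side and top views. In the wrist inset (right) it sits clear of the collar at about (545,55). Carrying it with gentle ramps.

move_arm(moves=[{"gripper": 0, "x": 0.3, "y": -1, "z": 0, "roll": -0.2}, {"gripper": 0, "x": 0.6, "y": -2, "z": -0.2, "roll": -0.4}, {"gripper": 0, "x": 1, "y": -3, "z": -0.2, "roll": -0.6}, {"gripper": 0, "x": 1.3, "y": -4, "z": -0.2, "roll": -0.9}, {"gripper": 0, "x": 1.4, "y": -4, "z": -0.2, "roll": -0.9}])

```text
time_s: 11.42
eef_pos: [0.5237, 0.0016, 0.3548]
eef_rot: [-0.0, 0.998, 0.067, 0.0]
wrist_force: [0.9, 0.5, -3.0]
opening: 0.27
```

move_arm(moves=[{"gripper": 0, "x": 1.5, "y": -4, "z": -0.1, "roll": -0.9}, {"gripper": 0, "x": 1.5, "y": -4, "z": 0, "roll": -0.9}, {"gripper": 0, "x": 1.2, "y": -3, "z": 0, "roll": -0.9}, {"gripper": 0, "x": 0.8, "y": -2, "z": 0, "roll": -0.7}, {"gripper": 0, "x": 0.5, "y": -1, "z": 0, "roll": 0}])

```text
time_s: 12.05
eef_pos: [0.5559, 0.1484, 0.3555]
eef_rot: [-0.0, 0.995, 0.097, -0.0]
wrist_force: [-0.4, 0.1, -3.1]
opening: 0.272
```

move_arm(moves=[{"gripper": 0, "x": 0, "y": 0, "z": 0, "roll": 0}, {"gripper": 0, "x": 0, "y": 0, "z": 0, "roll": 0}, {"gripper": 0, "x": 0, "y": 0, "z": 0, "roll": 0}])

```text
time_s: 12.42
eef_pos: [0.5561, 0.1459, 0.3557]
eef_rot: [0.0, 0.995, 0.096, -0.0]
wrist_force: [0.2, 0.4, -2.7]
opening: 0.269
```

```bash
cat > b4.py <<'E'
from ov import *
snap('wrist','w7')
plan([((.5597,.1551,.13),11.1)],g=0,step=.045)
# rod tilt/offset in wrist cam: roll edges and rod columns relative to the empty-held picture w4
for n in('w5','w7'):
    im=load(n)['img'].astype(int); print(n,[im[v,250:400:6].sum(1).tolist() for v in (255,)])
    m=((im[:,:,0]>70)&(im[:,:,0]>2.2*im[:,:,2])&(im[:,:,0]>1.6*im[:,:,1]));m[:250]=0; ys,xs=np.where(m); print(xs.min(),xs.max(),ys.min(),ys.max())
    for v in (210,225,240):
        g=np.abs(np.diff(cv2.GaussianBlur(im.astype(np.float32),(3,3),0)[v,280:370].sum(1))); k=np.argsort(g)[-6:]+280; print(v,sorted(k.tolist()))
E
python3 b4.py o4
```

```text
at [0.5562 0.146  0.2007] yaw 11.02 tilt [ 0.     -0.0001] t 12.475 op 0.27 F [ 0.7 -0.1 -3.6]
-> [0.5597 0.1551 0.13  ] 11.1
[{"gripper": 0, "x": 0.26, "y": -0.41, "z": 3.54, "roll": -0.0}, {"gripper": 0, "x": 0.26, "y": -0.42, "z": 3.53, "roll": -0.1}]
w5 [[554, 554, 575, 557, 554, 528, 433, 235, 255, 200, 221, 208, 215, 232, 218, 215, 175, 562, 547, 547, 563, 549, 557, 547, 559]]
292 356 291 417
210 [297, 298, 299, 348, 349, 350]
225 [348, 349, 354, 355, 358, 359]
240 [298, 352, 353, 354, 355, 356]
w7 [[536, 545, 551, 548, 532, 554, 561, 548, 567, 200, 221, 225, 233, 230, 223, 216, 178, 561, 554, 557, 572, 563, 548, 583, 562]]
292 356 291 417
210 [280, 281, 299, 319, 330, 353]
225 [288, 292, 294, 299, 358, 360]
240 [299, 300, 301, 347, 348, 349]
```

move_arm(moves=[{"gripper": 0, "x": 0.3, "y": -0.4, "z": 0, "roll": 0}, {"gripper": 0, "x": 0.2, "y": -0.4, "z": 0, "roll": 0}, {"gripper": 0, "x": 0, "y": 0, "z": 0, "roll": 0}, {"gripper": 0, "x": 0, "y": 0, "z": 0, "roll": 0}])

```text
time_s: 12.98
eef_pos: [0.5595, 0.1557, 0.3556]
eef_rot: [0.0, 0.995, 0.097, -0.0]
wrist_force: [0.3, -1.6, -2.6]
opening: 0.271
```

```bash
cat > b5.py <<'E'
from ov import *
plan([((.5597,.1551,.13),11.1)],g=0,step=.045)
c=snap('wrist','w8'); o=ctrl.get_obs(); M=Rm(o['eef_rot']); g=np.array(o['eef_pos'])+.155*M[:,2]; s=-M[:,1]
for off in (-.01,0,.01):   # roll displaced along rod
    f=g+s*(.072+off)-[0,0,.011]
    P=[f+s*e+M[:,0]*lx+[0,0,np.sqrt(.042**2-lx**2)] for e in(-.025,.025) for lx in(-.015,.015)]
    print(off,proj(c,P).round().tolist())
im=c['img'].astype(int)
for col in (275,372): print(col,[(v,im[v,col].tolist()) for v in range(60,260,5)])
E
python3 b5.py o5
```

```text
at [0.5594 0.1556 0.2006] yaw 11.1 tilt [-0.0002 -0.0001] t 12.975 op 0.271 F [ 0.3 -1.6 -2.6]
-> [0.5597 0.1551 0.13  ] 11.1
[{"gripper": 0, "x": 0.01, "y": 0.03, "z": 3.53, "roll": 0.0}, {"gripper": 0, "x": 0.01, "y": 0.03, "z": 3.53, "roll": 0.0}]
-0.01 [[274.0, 272.0], [376.0, 272.0], [266.0, 89.0], [385.0, 89.0]]
0 [[272.0, 239.0], [378.0, 239.0], [265.0, 46.0], [386.0, 46.0]]
0.01 [[271.0, 205.0], [380.0, 205.0], [263.0, 2.0], [388.0, 2.0]]
275 [(60, [100, 96, 84]), (65, [100, 94, 86]), (70, [96, 93, 79]), (75, [93, 90, 79]), (80, [93, 90, 77]), (85, [90, 86, 74]), (90, [91, 88, 75]), (95, [94, 90, 79]), (100, [91, 84, 71]), (105, [80, 75, 60]), (110, [82, 72, 57]), (115, [79, 68, 54]), (120, [78, 70, 55]), (125, [75, 65, 49]), (130, [73, 59, 41]), (135, [75, 61, 43]), (140, [76, 61, 43]), (145, [75, 59, 40]), (150, [74, 62, 39]), (155, [74, 61, 38]), (160, [76, 63, 42]), (165, [78, 61, 40]), (170, [73, 58, 35]), (175, [78, 63, 41]), (180, [77, 60, 37]), (185, [77, 63, 40]), (190, [81, 61, 41]), (195, [78, 64, 40]), (200, [79, 63, 40]), (205, [77, 63, 38]), (210, [79, 63, 39]),
[... 395 characters left out ...]
02, 99, 89]), (105, [108, 104, 93]), (110, [101, 97, 87]), (115, [99, 96, 86]), (120, [103, 100, 91]), (125, [101, 100, 88]), (130, [97, 93, 83]), (135, [101, 99, 88]), (140, [105, 101, 88]), (145, [103, 100, 91]), (150, [97, 95, 84]), (155, [98, 95, 85]), (160, [103, 98, 86]), (165, [99, 96, 86]), (170, [100, 97, 88]), (175, [99, 99, 86]), (180, [101, 100, 87]), (185, [102, 98, 91]), (190, [102, 96, 85]), (195, [96, 93, 84]), (200, [95, 92, 79]), (205, [96, 92, 81]), (210, [96, 91, 77]), (215, [92, 85, 71]), (220, [74, 59, 40]), (225, [80, 64, 41]), (230, [173, 166, 146]), (235, [200, 195, 177]), (240, [197, 191, 172]), (245, [188, 181, 165]), (250, [198, 193, 174]), (255, [199, 195, 177])]
```

The roll's near edge is at row 228 in both columns, so it's about 3 mm toward the tip and square to the rod. That clears both cheeks. Descending.

move_arm(moves=[{"gripper": 0, "x": 0, "y": 0.2, "z": 1, "roll": 0}, {"gripper": 0, "x": 0, "y": 0, "z": 1.5, "roll": 0}, {"gripper": 0, "x": 0, "y": 0, "z": 1.5, "roll": 0}, {"gripper": 0, "x": 0, "y": 0, "z": 1.5, "roll": 0}, {"gripper": 0, "x": 0, "y": 0, "z": 1.5, "roll": 0}])

```text
time_s: 13.65
eef_pos: [0.5598, 0.1536, 0.2843]
eef_rot: [-0.0, 0.995, 0.097, -0.0]
wrist_force: [0.9, 0.8, -2.8]
opening: 0.271
```

```bash
python3 b5.py o6 | head -6
```

```text
at [0.5596 0.1536 0.1293] yaw 11.09 tilt [-0.0007 -0.    ] t 13.65 op 0.271 F [ 0.9  0.8 -2.8]
-> [0.5597 0.1551 0.13  ] 11.1
[{"gripper": 0, "x": 0.03, "y": -0.15, "z": -0.07, "roll": -0.0}]
-0.01 [[270.0, 269.0], [371.0, 268.0], [262.0, 89.0], [378.0, 89.0]]
0 [[268.0, 236.0], [372.0, 236.0], [261.0, 47.0], [380.0, 47.0]]
0.01 [[267.0, 203.0], [374.0, 202.0], [259.0, 4.0], [381.0, 4.0]]
```

move_arm(moves=[{"gripper": 0, "x": 0, "y": 0, "z": 1, "roll": 0}, {"gripper": 0, "x": 0, "y": 0, "z": 1, "roll": 0}, {"gripper": 0, "x": 0, "y": 0, "z": 1, "roll": 0}, {"gripper": 0, "x": 0, "y": 0, "z": 0.7, "roll": 0}, {"gripper": 0, "x": 0, "y": 0, "z": 0.4, "roll": 0}])

```text
time_s: 14.32
eef_pos: [0.5598, 0.1536, 0.2442]
eef_rot: [-0.0, 0.995, 0.097, -0.0]
wrist_force: [0.9, 0.6, -2.2]
opening: 0.265
```

```bash
python3 -c "
from h import *
plan([]); print(ctrl.get_obs()['torque'])"
```

```text
at [0.5598 0.1536 0.0892] yaw 11.09 tilt [-0.0004  0.    ] t 14.325 op 0.265 F [ 0.9  0.6 -2.2]
[-0.18667897 -0.04050217 -0.05470825]
```

move_arm(moves=[{"gripper": 0, "x": 0, "y": 0, "z": 0.3, "roll": 0}, {"gripper": 0, "x": 0, "y": 0, "z": 0.2, "roll": 0}, {"gripper": 0, "x": 0, "y": 0, "z": 0.1, "roll": 0}, {"gripper": 0, "x": 0, "y": 0, "z": 0, "roll": 0}, {"gripper": 0, "x": 0, "y": 0, "z": 0, "roll": 0}])

```text
time_s: 14.95
eef_pos: [0.56, 0.1536, 0.239]
eef_rot: [-0.0, 0.995, 0.097, 0.0]
wrist_force: [-1.9, 0.3, -0.6]
opening: 0.272
```

```bash
python3 -c "
from h import *
plan([]); print(ctrl.get_obs()['torque'])"
```

```text
at [0.56   0.1536 0.084 ] yaw 11.09 tilt [0.0004 0.    ] t 14.95 op 0.272 F [-1.9  0.3 -0.6]
[-0.15226175  0.08209559  0.03887387]
```

The arm is back at the recorded home pose and the slots are taking the weight (Fz rose from -2.8 to -0.6 N). Releasing and backing off.

move_arm(moves=[{"gripper": 25, "x": 0, "y": 0, "z": 0.1, "roll": 0}, {"gripper": 40, "x": 0, "y": 0, "z": 0, "roll": 0}, {"gripper": 70, "x": 0, "y": 0, "z": 0, "roll": 0}, {"gripper": 100, "x": 0, "y": 0, "z": 0, "roll": 0}, {"gripper": 100, "x": 0, "y": 0, "z": 0, "roll": 0}])

```text
time_s: 15.58
eef_pos: [0.5599, 0.1536, 0.2377]
eef_rot: [0.0, 0.995, 0.097, 0.0]
wrist_force: [0.6, 0.4, -0.4]
opening: 0.993
```

move_arm(moves=[{"gripper": 100, "x": 0, "y": 0, "z": 0, "roll": 0}, {"gripper": 100, "x": 0, "y": 0, "z": 0, "roll": 0}, {"gripper": 100, "x": 0, "y": 0, "z": -1, "roll": 0}, {"gripper": 100, "x": 0, "y": 0, "z": -3, "roll": 0}, {"gripper": 100, "x": 0, "y": 0, "z": -5, "roll": 0}])

```text
time_s: 16.2
eef_pos: [0.5592, 0.1535, 0.3275]
eef_rot: [-0.0, 0.995, 0.097, -0.002]
wrist_force: [0.7, 0.2, 0.2]
opening: 0.994
```

move_arm(moves=[{"gripper": 100, "x": 0, "y": 5, "z": -3, "roll": 0}, {"gripper": 100, "x": 0, "y": 5, "z": 0, "roll": 0}, {"gripper": 100, "x": 0, "y": 0, "z": 0, "roll": 0}, {"gripper": 100, "x": 0, "y": 0, "z": 0, "roll": 0}, {"gripper": 100, "x": 0, "y": 0, "z": 0, "roll": 0}])

```text
time_s: 16.82
eef_pos: [0.5788, 0.0565, 0.3575]
eef_rot: [-0.0, 0.995, 0.097, -0.0]
wrist_force: [0.0, 0.7, 0.3]
opening: 0.997
```

```bash
cat > f.py <<'E'
from ov import *
plan([])
seat=np.array([.5597,.1551,.083])+.072*np.array([-np.sin(np.radians(11.1)),np.cos(np.radians(11.1)),0])
a=draw('side',seat-[0,0,.01],11.1,(240,190,345,280),4,False); b=draw('top',seat-[0,0,.01],11.1,(305,185,410,275),4,False)
w=cv2.resize(snap('wrist','w9')['img'],None,fx=.59,fy=.59)
h=np.vstack([np.hstack([a,np.vstack([w,np.zeros((360,w.shape[1],3),np.uint8)])[:360]])[:, :798],np.hstack([b,np.zeros_like(b)])[:,:798]])[:720]
h=cv2.resize(h,None,fx=.83,fy=.83); cv2.imwrite('pics/fin.png',h[:,:,::-1]); print(h.shape)
A=load('side0')['img']; B=load('raw_fside')['img']
c=load('raw_fside'); im=load('w9'); 
# grip position now in wrist view
i=im['img'].astype(int); m=((i[:,:,0]>70)&(i[:,:,0]>2.2*i[:,:,2])&(i[:,:,0]>1.6*i[:,:,1])).astype(np.uint8)
n,l,st,ce=cv2.connectedComponentsWithStats(m)
for k in range(1,n):
    if st[k,4]>300:
        u0,v0,ww,hh=st[k,:4]; print(st[k],[atz(im,ce[k][0],v,.095).round(4) for v in (v0,v0+hh)])
c0=load('w3');print('start',atz(c0,344,141,.095).round(4),atz(c0,344,230,.095).round(4))
E
python3 f.py f
```

```text
at [0.5787 0.0566 0.2025] yaw 11.16 tilt [-0.0006  0.0004] t 16.825 op 0.997 F [0.  0.7 0.3]
(598, 662, 3)
[ 307   53   39   99 3367] [array([0.5562, 0.174 , 0.095 ]), array([0.5676, 0.1168, 0.095 ])]
start [0.5566 0.1754 0.095 ] [0.5679 0.118  0.095 ]
```

No picture views are left, so the last check is numeric: roll silhouette against the model, and whether anything is still moving.

Run:
```python
from h import *
s=np.array([-np.sin(np.radians(11.1)),np.cos(np.radians(11.1)),0]);p=np.array([s[1],-s[0],0]);Z=np.array([0,0,1])
seat=np.array([.5597,.1551,.083])+.0705*s
A=load('side0')['img'];c=snap('side'); B=c['img']
print('still', (cv2.absdiff(load('raw_fside')['img'],B).max(2)>45).sum())
d=(cv2.GaussianBlur(cv2.absdiff(A,B),(3,3),0).max(2)>28)[:, :]
best=[]
for dx in np.arange(-.016,.017,.004):
  for dy in np.arange(-.012,.013,.004):
    for dz in (-.022,-.016,-.01,-.004):
      C=seat+p*dx+s*dy+[0,0,dz]
      P=np.array([C+s*e+.042*(np.cos(a)*p+np.sin(a)*Z) for e in(-.025,.025) for a in np.linspace(0,6.28,30)])
      h=cv2.convexHull(np.round(proj(c,P)).astype(np.int32)); m=np.zeros(d.shape,np.uint8); cv2.fillConvexPoly(m,h,1)
      w=np.zeros_like(m); w[195:280,245:345]=1; i=(m&d&w).sum()/(((m|d)&w).sum()); best.append((round(i,3),round(dx,3),round(dy,3),dz))
best.sort(); print(best[-6:])
# others: change at jars/flask/saucer/pot/tray in top view
t0,t1=load('top0'),load('raw_ftop')
for n,(x0,y0,x1,y1) in dict(jars=(205,150,255,265),flask=(198,285,250,325),saucers=(388,90,456,155),traypot=(425,175,520,292)).items():
    print(n,(cv2.absdiff(t0['img'],t1['img'])[y0:y1,x0:x1].max(2)>45).sum(),(x1-x0)*(y1-y0))
```

```text
still 0
[(np.float64(0.353), np.float64(0.004), np.float64(-0.004), -0.004), (np.float64(0.354), np.float64(0.0), np.float64(-0.012), -0.01), (np.float64(0.355), np.float64(-0.004), np.float64(-0.012), -0.01), (np.float64(0.356), np.float64(0.0), np.float64(-0.012), -0.004), (np.float64(0.359), np.float64(0.004), np.float64(-0.008), -0.004), (np.float64(0.362), np.float64(0.004), np.float64(-0.012), -0.004)]
jars 0 5750
flask 0 2080
saucers 462 4420
traypot 8110 11115
```

Run:
```python
from h import *
c=load('raw_ftop'); t0=load('top0')['img'].astype(int); B=c['img'].astype(int)
s=np.array([-np.sin(np.radians(11.1)),np.cos(np.radians(11.1)),0]);p=np.array([s[1],-s[0],0])
seat=np.array([.5597,.1551,.083])+.0705*s
for dx in(-.02,.02):   # scan along the rod at the roll's surface height, beside the rod
    P=np.array([seat+s*t+p*dx+[0,0,-.01+np.sqrt(.042**2-dx**2)] for t in np.arange(-.045,.046,.003)])
    uv=np.round(proj(c,P)).astype(int); print(dx,[(int(1000*t),B[v,u].tolist()) for t,(u,v) in zip(np.arange(-.045,.046,.003),uv)])
P=np.array([seat+p*t+s*.012+[0,0,-.01+np.sqrt(max(0,.042**2-t*t))] for t in np.arange(-.042,.043,.006)])
uv=np.round(proj(c,P)).astype(int); print([(int(round(1000*t)),B[v,u].tolist(),t0[v,u].tolist()) for t,(u,v) in zip(np.arange(-.042,.043,.006),uv)])
```

```text
-0.02 [(-45, [83, 80, 73]), (-41, [84, 78, 77]), (-38, [74, 69, 65]), (-35, [23, 29, 42]), (-32, [18, 26, 41]), (-29, [0, 9, 27]), (-26, [22, 27, 37]), (-23, [40, 37, 39]), (-20, [76, 65, 51]), (-17, [92, 84, 73]), (-14, [92, 87, 82]), (-11, [94, 90, 81]), (-8, [91, 89, 80]), (-5, [101, 94, 88]), (-2, [85, 82, 73]), (0, [92, 87, 82]), (3, [91, 88, 80]), (6, [93, 88, 81]), (9, [94, 92, 84]), (12, [88, 77, 70]), (15, [83, 51, 48]), (18, [93, 77, 71]), (21, [148, 139, 128]), (24, [162, 150, 130]), (27, [95, 79, 56]), (30, [59, 50, 42]), (33, [45, 46, 49]), (36, [51, 47, 49]), (39, [41, 49, 62]), (42, [21, 39, 67]), (45, [33, 46, 63])]
0.02 [(-45, [172, 167, 156]), (-41, [169, 162, 150]), (-38, [148, 141, 131]), (-35, [48, 56, 81]), (-32, [24, 37, 64]), (-29, [0, 25, 45]), (-26, [25, 32, 42]), (-23, [55, 47, 46]), (-20, [73, 61, 47]), (-17, [92, 82, 73]), (-14, [93, 88, 80]), (-11, [88, 83, 81]), (-8, [87, 81, 75]), (-5, [90, 87, 81]), (-2, [102, 99, 90]), (0, [117, 109, 103]), (3, [183, 176, 162]), (6, [188, 179, 165]), (9, [190, 180, 167]), (12, [178, 155, 142]), (15, [155, 107, 100]), (18, [147, 77, 70]), (21, [183, 169, 154]), (24, [166, 150, 127]), (27, [100, 82, 61]), (30, [52, 45, 41]), (33, [47, 46, 45]), (36, [49, 47, 53]), (39, [38, 42, 62]), (42, [24, 38, 65]), (45, [32, 35, 55])]
[(-42, [71, 56, 53], [100, 98, 100]), (-36, [81, 74, 65], [96, 93, 94]), (-30, [84, 70, 64], [102, 97, 97]), (-24, [93, 89, 81], [81, 74, 76]), (-18, [90, 83, 75], [40, 43, 43]), (-12, [95, 89, 79], [91, 86, 83]), (-6, [93, 84, 80], [133, 126, 128]), (0, [154, 101, 96], [147, 137, 138]), (6, [195, 181, 169], [101, 95, 97]), (12, [169, 154, 131], [102, 96, 98]), (18, [179, 167, 148], [99, 94, 94]), (24, [173, 156, 146], [101, 98, 97]), (30, [160, 129, 121], [100, 95, 96]), (36, [144, 127, 109], [99, 93, 97]), (42, [117, 98, 89], [99, 94, 94])]
```

The roll spans -22 to +28 mm along the rod, so it's centred at +3 mm with blue cheek on both sides and a gap to each. Nothing is moving. Handing in.

```bash
python3 -c "
from bench import ctrl
print(ctrl.hand_in()); print(ctrl.get_obs()['time_s'])"
```

```text
the job is handed in; nothing more can be done
None
the job is handed in; nothing more can be done
```

I refilled the dispenser and handed the job in after about 17 s of robot time; the hand-in gives no verdict. I lifted the orange-gripped spindle out, passed the rod through the core of the roll on the tray, and carried the roll over hanging on the rod. I then lowered it into both slots while still gripping, let go and backed off.

**Last checks that passed:**
- **Spindle:** the grip is within about 1.5 mm of where it started, and before release the slots were taking the weight.
- **Roll:** it spans -22 to +28 mm along the rod, so it is centred about 3 mm toward the tip, with a gap to each blue cheek.
- **Rest of the scene:** two side pictures taken one after the other showed no movement, and the jars and flask are unchanged in the top view.

**Checks that were inconclusive:**
- **Roll outline fit:** fitting the roll's outline in the side view gave only about 0.36 overlap, probably because of the cheeks and shadows. I relied on the top-view scan along the rod instead.
- **Tray, pot and saucers:** pixel changes there at the end were probably the arm and its shadow, so I could not confirm their positions by picture. I felt no contact force near them.
- **Final picture:** I had used all 12 views, so these last checks were by numbers only.

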